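Clear the drawing table: pucks, sticks and sharpener to their places

TASK

Tidy up the loose drawing things: drop the two round pucks into the upright tube, the black one at the bottom and the blue one on top of it, lay the black stick flat in the grey tray and the red-brown stick flat in the bright red tray, and put the brass sharpener in the blue dish. The sticks are brittle, so set them down rather than dropping them, and do not knock over the glass jar.

Things in the scene. Friction and masses are not known exactly. Their poses are not given: they have to be found in the camera images.
- black_puck: black charcoal puck, a short cylinder 40 in diameter and 30 high, standing on its flat face on the table; origin at its centre (15 above the table), z along its axis (mm)
- blue_puck: blue pastel puck, a short cylinder 40 in diameter and 30 high, standing on its flat face on the table; origin at its centre (15 above the table), z along its axis (mm)
- black_stick: black charcoal square stick, 70 long (its x) x 18 x 18, brittle, lying flat on the table; origin at its centre, 9 above the table (mm)
- red_stick: dark red-brown chalk square stick, 70 long (its x) x 18 x 18, brittle, lying flat on the table; origin at its centre, 9 above the table (mm)
- sharpener: brass pencil sharpener, a block 40 (its x) x 24 (its y) x 16 high, lying flat on the table; origin at its centre, 8 above the table (mm)
- tube: upright aluminium tube, open at the top, fixed: dark foot 84 in diameter and 8 thick (its top is the inner floor), bore 47 in diameter, wall 3 thick up to 74 high, then an orange funnel rim widening the bore to 63 at 84 high (70 outside); sight slot 13 wide on its -x side; pucks drop freely down it and stack, two fit; origin at the centre of its underside, on the axis, z up (mm)
- grey_tin: grey open tray fixed to the table, outside 100 (its x) x 130 (its y, the long way) x 22 high; walls and floor 4 thick, empty at the start; origin at the centre of its underside, z up (mm)
- red_box: bright red open tray fixed to the table, outside 100 (its x) x 130 (its y, the long way) x 22 high; walls and floor 4 thick, empty at the start; origin at the centre of its underside, z up (mm)
- dish: round blue ceramic dish fixed to the table, 100 in outer diameter at the foot, 116 at the rim, 30 high; wall 4, floor 5 thick; origin at the centre of its underside, z up (mm)
- jar: amber glass jar with an aluminium lid, 48 in diameter and 70 high, standing loose among the targets, to be left standing; origin at the centre of its underside (mm)

How it is judged:
By the outcome, as a careful person would: the job done as asked, in the order asked, and still so for the second after the job is handed in, with the robot touching nothing.
It also fails if it takes over 131 s, if anything falls off the work surface, if the arm or the gripper's body presses on something with over 40 N, if the wrist force passes 120 N, or if a joint passes its speed limit or range.

ROBOT

A 6-joint arm with a two-finger parallel gripper is mounted at the origin on the work surface. World frame = base frame: x ahead of the robot, y to its left, z up, the work surface at z = 0. Lengths are in mm, angles in rad, forces in N, time in s.
With the tool pointing down it reaches from about 400 to 925 mm from the base axis. Payload 12.5 kg.
Tool frame: the origin (TCP) lies at the very end of the fingers, on their centre line; the grasp point (between the pads) lies env.grip_point_offset behind it (env.grip_point_offset is the distance from the TCP to the grasp point, in mm); y points along the fingers, z is the direction in which the jaws open and shut, and the axes are right-handed (so a half turn about y gives the same grasp; the last joint's range is limited). The gripper opens to 95 mm and grips with 3 to 60 N. Pads are 20 mm wide; open, the fingers measure 119 mm over their backs; the gripper's body (75 mm by 180 mm) begins 59 mm behind the grasp point.
Start: joints at [1.168, 0.491, 1.559, -0, 1.092, -0.106], TCP at [182.771, 597.697, 214.661] pointing down, gripper open.
Joint ranges: [-3.1, 3.1], [-0.84, 2.19], [0.05, 2.79], [-1.13, 4.28], [0.06, 2.93], [-2.69, 2.69]. Speed limits (rad/s): [2.22, 2.22, 2.79, 3.14, 3.14, 3.14].

INTERFACE

Orientations are given as [roll, pitch, yaw] about the fixed x, y, z axes, in that order (R = Rz(yaw) Ry(pitch) Rx(roll)).
In Python, from cell import readout, read_camera, env, nets gives the robot as it stands.
- The arm moves only by the tool apply_moves, never from a script. Its argument "increments" is a list of rows, each a list of 3 entries, a list of its own where there are three numbers: the shift along the tool's x, y, z in cm, then the turn, a rotation vector about the tool's x, y, z in degrees, then the finger opening in cm, from 0 to 9.51. A call has exactly 5 rows; each row shifts and turns the pose as measured when the row begins, along the tool's axes as they then stand; what a row does not reach is not made up. A row lasts 1/8 s, in which the tool goes at most 62.5 mm and 10.7 degrees, less where a joint would pass 70% of its speed; a pose out of reach is approached as far as the arm can. A call with a gripper value outside its range is refused whole. The fingers move at their own pace and stop on an object; the grip force is fixed at half the most. Time passes only in rows, so rows that do not move let the fingers close, or fill a call up. It gives the time, the measured TCP pose, the force and the opening at its end, in the units of the state.
- readout.state(): the state, without advancing time (a new reading comes with each control period).
- read_camera(name): name is "scene" or "top"; returns a dict with "img" (480x640x3 uint8, red, green, blue), "vfov" (degrees; the focal length in pixels is half the picture's height over the tangent of half this angle, whatever the lens; pixels are square), "cx", "cy" (the principal point, pixels), "distortion" ([k1, k2, p1, p2, k3] as OpenCV has them; the pictures are not rectified), "rvec" (rotation vector, rad) and "tvec" (3), from world to camera coordinates, as OpenCV has them. Camera axes: x right, y down, z forward; pixel columns grow to the right and rows downward; lengths in mm; the calibration is good to about 2 mm. A picture is of the moment at which its call begins. There is no depth.
- env.job_done(): hands the job in, once; it reports no verdict.
Trained networks look in a picture, given as the dict that the camera call returned (one of the last four; its "shot" number tells which), for a name from the list of things; names that differ only in an ending like _2 or _b are one class to them, and where a whole thing is asked for, a point or a joint stands for the part that bears it (a point fixed in the world has none). Each returns a list of dicts, best first, with "confidence" (0 to 1); they miss things now and then, are a little off and sometimes report something else, mostly with a low value. They report only what shows in the picture. A call takes as long as a camera call.
- nets.look_for(picture, thing): "point" ([x, y, z] in mm, in the coordinates of the camera as it stood for that picture, good to about 4 mm: the middle of the surface that is visible of it).
- nets.mark_of(picture, thing): "point" ([x, y, z] in mm, in the coordinates of the camera as it stood for that picture, good to about 4 mm: a listed point, or the origin of a listed thing).
The state is a dict: "t": time; "joints": joint angles; "qvel": joint speeds; "tau": joint torques, N m; "eef_pos": TCP position; "tcp_rot": TCP orientation; "ft_force": force on the tool from outside, world axes, zero at the start; "moment": the same for the moment, N m; "opening": opening from 0.0 (shut) to 1.0 (fully open).
Only numpy, scipy, OpenCV 4.12 (cv2) and the standard library are available. Lean on these libraries where they do the work, as an engineer would, in place of code of your own. Each camera call takes 0.05 s, during which the arm holds its last target. There are 200 camera calls.

## Working session

There is one attempt and no reset: what is moved stays moved. The work goes in short steps, Python scripts to look and compute and a tool call to move; the robot and the scene stay as the last step left them, time stands still between calls to the robot, and variables do not carry over. Pictures are saved under pics/ and viewed, about 12 in all and at most 16, crops included, and the job is handed in when it is done.

Besides the shell and the picture viewer there is one more tool, called after "Emit:" as name(argument=value, ...), one argument or row to a line, values as JSON. apply_moves: Moves the arm, as the interface text tells. Its arguments: {"type":"object","properties":{"increments":{"type":"array"}},"required":["increments"]}

```bash
mkdir -p pics; ls; cat > h.py <<'E'
import numpy as np, cv2
from cell import readout, read_camera, env, nets
def KD(p):
    f=240/np.tan(np.radians(p["vfov"])/2)
    return np.array([[f,0,p["cx"]],[0,f,p["cy"]],[0,0,1.]]),np.array(p["distortion"],float)
def RT(p): return cv2.Rodrigues(np.array(p["rvec"],float))[0],np.array(p["tvec"],float).ravel()
def world(p,c):
    R,t=RT(p); return R.T@(np.array(c)-t)
def pix2w(p,uv,z):
    K,D=KD(p);R,t=RT(p)
    u=cv2.undistortPoints(np.array(uv,float).reshape(-1,1,2),K,D).reshape(-1,2)
    d=np.c_[u,np.ones(len(u))]@R; o=-R.T@t
    return o+d*((z-o[2])/d[:,2])[:,None]
def w2pix(p,X):
    K,D=KD(p); return cv2.projectPoints(np.array(X,float).reshape(-1,1,3),np.array(p["rvec"],float),np.array(p["tvec"],float),K,D)[0].reshape(-1,2)
def save(p,n): cv2.imwrite("pics/"+n,cv2.cvtColor(p["img"],cv2.COLOR_RGB2BGR))
NAMES="black_puck blue_puck black_stick red_stick sharpener tube grey_tin red_box dish jar".split()
E
python3 - <<'E'
from h import *
print(env.grip_point_offset, readout.state())
for c in("top","scene"):
    p=read_camera(c); save(p,c+"0.png"); R,t=RT(p); print(c,p["vfov"],-R.T@t,p["distortion"])
    for n in NAMES:
        print(n,[(np.round(world(p,r["point"])).tolist(),np.round(w2pix(p,world(p,r["point"]))[0]).tolist(),round(r["confidence"],2)) for r in nets.mark_of(p,n)[:3]])
E
```

```text
pics
18.8 {'t': 0.0, 'joints': array([ 1.16840181e+00,  4.91544842e-01,  1.55947775e+00, -3.13216114e-06,
        1.09170415e+00, -1.05570080e-01]), 'qvel': array([-3.80149098e-04,  1.39618039e-04, -2.06397078e-04,  4.38653974e-05,
       -5.77422519e-05,  2.98940429e-04]), 'tau': array([-3.12258657e-03, -6.12618899e+01, -2.58189815e+01,  6.91917655e-02,
        4.81384818e-02, -1.01985456e-04]), 'eef_pos': array([182.66201164, 597.44053626, 214.06115072]), 'tcp_rot': array([-1.57192439e+00,  1.16741143e-04, -2.96823060e-01]), 'ft_force': array([ 0.19669928,  0.11954065, -0.82908207]), 'moment': array([-0.02548758, -0.00775952, -0.03031839]), 'opening': 1.0006094782079544}
top 47.96707626939437 [ 440.72759723  -12.6049899  1388.6317537 ] [-0.08501171  0.          0.          0.          0.        ]
black_puck [([373.0, 248.0, 20.0], [229.0, 299.0], 0.76), ([622.0, 7.0, 3.0], [326.0, 205.0], 0.69)]
blue_puck [([441.0, 131.0, 13.0], [276.0, 274.0], 0.67), ([547.0, -385.0, 2.0], [477.0, 238.0], 0.2)]
black_stick [([442.0, -125.0, 8.0], [376.0, 276.0], 0.68), ([391.0, -245.0, 9.0], [422.
[... 595 characters left out ...]
[ 888.73466186 -556.71103792  856.85277072] [-0.01081365  0.          0.          0.          0.        ]
black_puck [([378.0, 246.0, 18.0], [337.0, 143.0], 0.61)]
blue_puck [([434.0, 130.0, 20.0], [329.0, 181.0], 0.89)]
black_stick [([389.0, -249.0, 12.0], [193.0, 296.0], 0.89)]
red_stick [([481.0, 2.0, 12.0], [312.0, 231.0], 0.72)]
sharpener [([435.0, -120.0, 6.0], [256.0, 263.0], 0.88), ([545.0, -384.0, 0.0], [207.0, 405.0], 0.29)]
tube [([648.0, 137.0, 1.0], [417.0, 229.0], 0.57)]
grey_tin [([536.0, 391.0, 1.0], [426.0, 140.0], 0.67)]
red_box [([598.0, -156.0, -0.0], [315.0, 320.0], 0.72)]
dish [([542.0, -389.0, 5.0], [203.0, 405.0], 0.75)]
jar [([618.0, 0.0, 4.0], [369.0, 265.0], 0.57)]
```

```bash
python3 - <<'E'
import cv2
a=cv2.imread("pics/top0.png")[150:350,140:520]
cv2.imwrite("pics/top0c.png",cv2.resize(a,None,fx=2.1,fy=2.1,interpolation=cv2.INTER_CUBIC))
E
```

```text
(no output)
```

View pics/top0c.png

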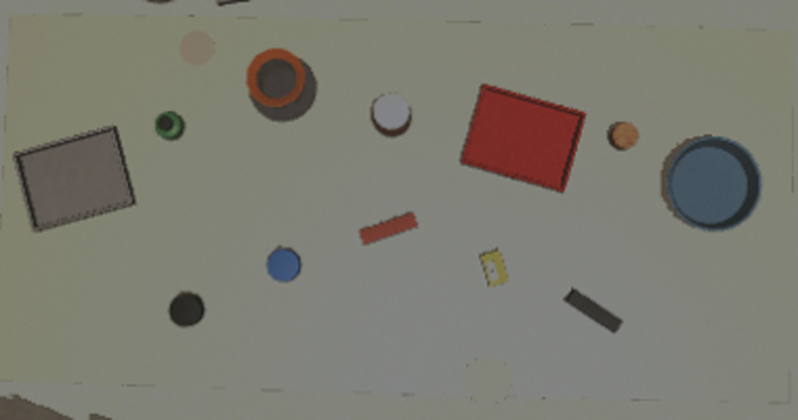

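View pics/scene0.png

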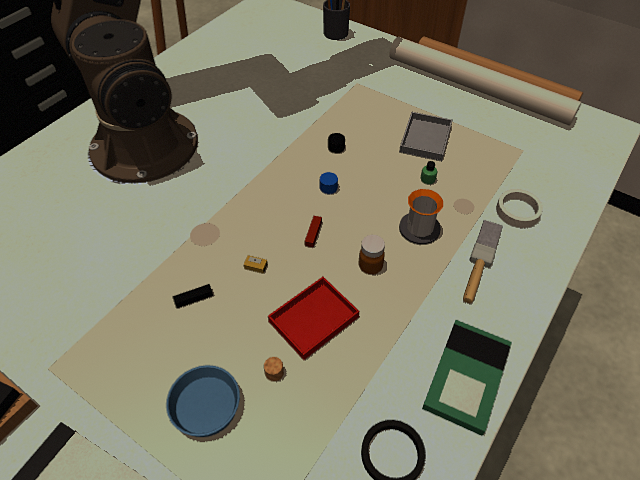

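The top view (crop ×2.1) shows the black puck at (229,297), blue puck (275,276), red stick (325,258), sharpener (375,277), black stick (422,297), grey tray left, tube, jar, red tray and dish. There is also a green bottle near the grey tray and a cork near the dish, both obstacles. The networks' sites agree, except for some low-confidence mix-ups in the top view. Next I refine by segmentation.

```bash
python3 - <<'E'
from h import *
p=read_camera("top"); img=p["img"].astype(int)
hsv=cv2.cvtColor(p["img"],cv2.COLOR_RGB2HSV)
def seg(name,c,r,fn,z):
    c0,r0=c[0]-r,c[1]-r
    s=(slice(c[1]-r,c[1]+r),slice(c[0]-r,c[0]+r))
    m=fn(img[s],hsv[s].astype(int)).astype(np.uint8)
    n,l,st,_=cv2.connectedComponentsWithStats(m); k=1+np.argmax(st[1:,4]); ys,xs=np.nonzero(l==k)
    w=pix2w(p,np.c_[xs+c0,ys+r0],z)[:,:2]
    cen=w.mean(0); u,sv,vt=np.linalg.svd(w-cen,full_matrices=False)
    d=vt[0]; rect=cv2.minAreaRect(w.astype(np.float32))
    print(name,len(xs),np.round(cen,1),"axis deg",round(np.degrees(np.arctan2(d[1],d[0])),1),"std*sqrt12",np.round(sv*np.sqrt(12/len(w)),1),"rect",np.round(rect[0],1),np.round(rect[1],1),round(rect[2],1))
sat=lambda i,h:(h[...,1]>90)
for n,c in(("ref",(300,300)),):print(hsv[300,300])
dark=lambda i,h:h[...,2]<62
seg("black_puck",(229,297),14,dark,15)
seg("blue_puck",(275,276),14,lambda i,h:(i[...,2]>i[...,0]+25),15)
seg("red_stick",(325,258),20,lambda i,h:(i[...,0]>i[...,1]+35),9)
seg("sharpener",(375,277),16,lambda i,h:(h[...,1]>90)|(h[...,2]>140),8)
seg("black_stick",(422,297),20,dark,9)
seg("red_box",(388,216),40,lambda i,h:(i[...,0]>i[...,1]+40),18)
seg("grey_tin",(176,235),40,lambda i,h:(h[...,1]<25)|(h[...,2]<62),18)
seg("dish",(479,238),34,lambda i,h:(i[...,2]>i[...,0]+20),25)
seg("tuberim",(271,188),26,lambda i,h:(i[...,0]>i[...,1]+50),84)
seg("jarlid",(326,204),16,lambda i,h:(h[...,2]>135)&(h[...,1]<30),70)
E
```

```text
[ 45  12 132]
black_puck 200 [378.3 249.9] axis deg -66.0 std*sqrt12 [37.2 33.8] rect [378.4 249.9] [35.7 38.7] 1.7
blue_puck 190 [435.2 133.2] axis deg -90.2 std*sqrt12 [35.1 33.6] rect [435.2 133.4] [35.7 38.4] 1.6
red_stick 175 [483.3   7.7] axis deg -69.6 std*sqrt12 [68.  16.7] rect [483.3   7.2] [16.2 68. ] 19.9
sharpener 84 [ 441.6 -124.7] axis deg -155.4 std*sqrt12 [44.9 21.7] rect [ 439.2 -122.6] [38.7 21.8] 19.7
black_stick 175 [ 390.6 -243.6] axis deg -122.6 std*sqrt12 [71.6 16.1] rect [ 390.7 -244.2] [70.6 16.3] 57.7
red_box 1893 [ 597.4 -152.3] axis deg -104.7 std*sqrt12 [126.6  98.9] rect [ 597.8 -154.5] [130.2 100.1] 75.4
grey_tin 399 [543.5 492.4] axis deg -178.7 std*sqrt12 [203.1  14. ] rect [533.3 489.7] [205.8  16.1] 2.6
dish 1029 [ 544.9 -378.6] axis deg -63.7 std*sqrt12 [80.8 79.2] rect [ 545.8 -378.4] [89.  92.3] 1.4
tuberim 177 [662.9 147.7] axis deg -58.7 std*sqrt12 [75.4 53.5] rect [658.2 144. ] [54.8 64.2] 21.9
jarlid 46 [609.6   1.1] axis deg -62.5 std*sqrt12 [24.7 13.7] rect [609.4   1. ] [15.7 26.1] 46.6
```

```bash
cat >> h.py <<'E'
def go(x,y,z,yaw=None):
    "shift in tool axes (cm) to world TCP x,y,z; turn about tool y (deg)"
    from scipy.spatial.transform import Rotation as Ro
    s=readout.state(); R=Ro.from_euler("xyz",s["tcp_rot"]).as_matrix()
    print("t",round(s["t"],2),"pos",np.round(s["eef_pos"],1),"rot",np.round(np.degrees(s["tcp_rot"]),1),"F",np.round(s["ft_force"],1),"open mm",round(s["opening"]*95.1,1))
    print("to",(x,y,z),"shift cm",np.round(R.T@(np.array([x,y,z])-s["eef_pos"])/10,2), "" if yaw is None else "turn y %.1f"%(-((yaw-np.degrees(s["tcp_rot"][2])+180)%360-180)))
E
python3 - <<'E'
from h import *
p=read_camera("top"); img=p["img"].astype(int)
m=((img[...,0]>img[...,2]+45)&(img[...,0]>img[...,1]+25)).astype(np.uint8); m[:,:240]=0;m[:,305:]=0;m[:160]=0;m[225:]=0
ys,xs=np.nonzero(m); w=pix2w(p,np.c_[xs,ys],84)[:,:2].astype(np.float32)
print("tube",len(xs),cv2.minEnclosingCircle(w),w.min(0),w.max(0),(w.min(0)+w.max(0))/2)
c=np.array([[15,153],[116,127],[135,204],[37,230]])/2.1+[140,150]
w=pix2w(p,c,22)[:,:2]; print("tin",w.mean(0),[ (round(np.linalg.norm(w[i]-w[i-1])),round(np.degrees(np.arctan2(*(w[i]-w[i-1])[::-1])),1)) for i in range(4)])
print(pix2w(p,[[220,209]],30),pix2w(p,[[437,214]],20))
go(378,250,150)
E
```

```text
tube 322 ((653.1808471679688, 141.77467346191406), 34.71323013305664) [620.19324 109.256  ] [687.2252  175.59532] [653.7092  142.42566]
tin [533.55620509 390.4568683 ] [(99, np.float64(18.6)), (130, np.float64(-74.5)), (98, np.float64(-163.8)), (126, np.float64(106.1))]
[[602.07277987 276.60788065  30.        ]] [[ 603.46132435 -276.60688916   20.        ]]
t 1.2 pos [182.8 597.7 214.7] rot [-90.  -0. -17.] F [ 0.3  0.4 -0.1] open mm 94.9
to (378, 250, 150) shift cm [ 28.84   6.46 -27.54]
```

Emit:
apply_moves(
  increments=[
    [[3.6,0.6,-3.4],[0,0,0],9.5],
    [[3.6,0.6,-3.4],[0,0,0],9.5],
    [[3.6,0.6,-3.4],[0,0,0],9.5],
    [[3.6,0.6,-3.4],[0,0,0],9.5],
    [[3.6,0.6,-3.4],[0,0,0],9.5],
  ],
)

```text
t: 1.82
eef_pos: [307.3, 379.1, 183.8]
tcp_rot: [-1.568, -0.001, -0.292]
ft_force: [1.2, 0.2, 0.5]
opening: 1.0
```

Emit:
apply_moves(
  increments=[
    [[3.6,0.6,-3.4],[0,0,0],9.5],
    [[3.6,0.6,-3.4],[0,0,0],9.5],
    [[3.6,0.6,-3.4],[0,0,0],9.5],
    [[0,0,0],[0,0,0],9.5],
    [[0,0,0],[0,0,0],9.5],
  ],
)

```text
t: 2.45
eef_pos: [384.9, 244.3, 165.7]
tcp_rot: [-1.567, -0.002, -0.296]
ft_force: [0.6, -0.5, -1.1]
opening: 1.0
```

```bash
python3 -c "
from h import *
go(378.3,249.9,12)"
```

```text
t 2.45 pos [384.9 244.3 165.7] rot [-89.8  -0.1 -17. ] F [ 0.6 -0.5 -1.1] open mm 95.1
to (378.3, 249.9, 12) shift cm [-0.83 15.37  0.28]
```

Emit:
apply_moves(
  increments=[
    [[-0.8,2,0.3],[0,0,0],9.5],
    [[0,4,0],[0,0,0],9.5],
    [[0,4,0],[0,0,0],9.5],
    [[0,3,0],[0,0,0],9.5],
    [[0,2,0],[0,0,0],9.5],
  ],
)

```text
t: 3.08
eef_pos: [378.0, 256.6, 14.0]
tcp_rot: [-1.561, -0.008, -0.288]
ft_force: [0.3, 0.3, -1.0]
opening: 1.002
```

```bash
python3 -c "
from h import *
go(378.3,249.9,12)"
```

```text
t 3.08 pos [378.  256.6  14. ] rot [-89.4  -0.5 -16.5] F [ 0.3  0.3 -1. ] open mm 95.3
to (378.3, 249.9, 12) shift cm [ 0.22  0.2  -0.63]
```

Emit:
apply_moves(
  increments=[
    [[0.2,0.2,-0.6],[-0.5,0,0],9.5],
    [[0,0,0],[0,0,0],6],
    [[0,0,0],[0,0,0],3],
    [[0,0,0],[0,0,0],3],
    [[0,0,0],[0,0,0],3],
  ],
)

```text
t: 3.7
eef_pos: [377.9, 252.1, 13.5]
tcp_rot: [-1.569, -0.009, -0.284]
ft_force: [-0.2, -0.1, -0.9]
opening: 0.636
```

Emit:
apply_moves(
  increments=[
    [[0,0,0],[0,0,0],3],
    [[0,0,0],[0,0,0],3],
    [[0,-2,0],[0,0,0],3],
    [[0,-5,0],[0,0,0],3],
    [[0,-5,0],[0,0,0],3],
  ],
)

```text
t: 4.32
eef_pos: [375.5, 251.4, 133.8]
tcp_rot: [-1.574, -0.004, -0.285]
ft_force: [0.2, 0.9, -0.5]
opening: 0.414
```

```bash
python3 -c "
from h import *
go(653.3,142,150)"
```

```text
t 4.33 pos [375.5 251.4 133.8] rot [-90.2  -0.2 -16.3] F [ 0.2  0.9 -0.5] open mm 39.4
to (653.3, 142, 150) shift cm [29.74 -1.5  -2.69]
```

Emit:
apply_moves(
  increments=[
    [[5,-0.5,-0.5],[0,0,0],3],
    [[5,-0.5,-0.5],[0,0,0],3],
    [[5,-0.5,-0.5],[0,0,0],3],
    [[5,0,-0.5],[0,0,0],3],
    [[5,0,-0.5],[0,0,0],3],
  ],
)

```text
t: 4.95
eef_pos: [613.5, 156.0, 155.9]
tcp_rot: [-1.57, -0.009, -0.281]
ft_force: [-0.0, 0.5, 0.4]
opening: 0.414
```

Emit:
apply_moves(
  increments=[
    [[3,0,-0.2],[0,0,0],3],
    [[1.5,0,0],[0,0,0],3],
    [[0,0,0],[0,0,0],3],
    [[0,0,0],[0,0,0],3],
    [[0,0,0],[0,0,0],3],
  ],
)

```text
t: 5.58
eef_pos: [657.9, 139.2, 154.2]
tcp_rot: [-1.571, -0.006, -0.284]
ft_force: [-0.4, -0.9, 0.0]
opening: 0.412
```

```bash
python3 -c "
from h import *
go(653.3,142,88)
p=read_camera('scene')
cv2.imwrite('pics/s1.png',cv2.resize(p['img'][80:280,300:520,::-1],None,fx=3,fy=3,interpolation=cv2.INTER_CUBIC))"
```

```text
t 5.58 pos [657.9 139.2 154.2] rot [-90.   -0.3 -16.3] F [-0.4 -0.9  0. ] open mm 39.2
to (653.3, 142, 88) shift cm [-0.56  6.62  0.15]
```

View pics/s1.png

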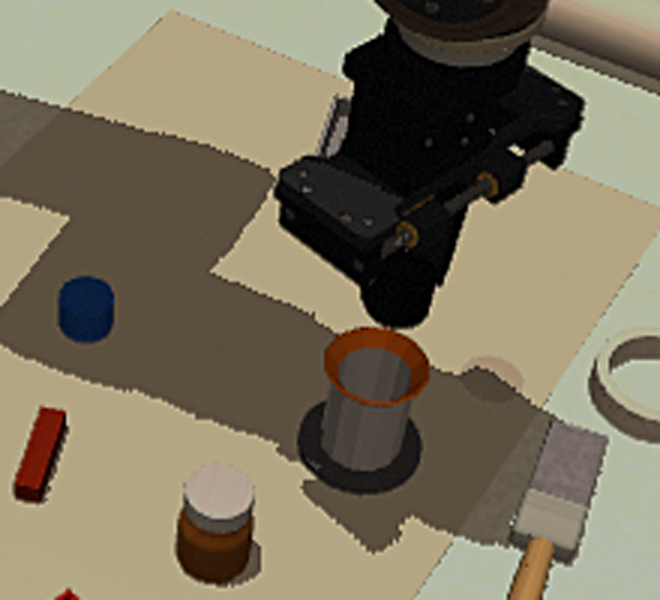

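```bash
python3 -c "
from h import *
p=read_camera('scene')
for h in (124,130,136,142,148,154): print(h,w2pix(p,[[664,120,h]]).round(1))"
```

```text
124 [[429.1 195.9]]
130 [[429.6 193.7]]
136 [[430.1 191.4]]
142 [[430.6 189.2]]
148 [[431.1 186.9]]
154 [[431.6 184.6]]
```

Emit:
apply_moves(
  increments=[
    [[-0.6,1,0.2],[0,0,0],3],
    [[0,1,0],[0,0,0],3],
    [[0,1,0],[0,0,0],3],
    [[0,0,0],[0,0,0],3],
    [[0,0,0],[0,0,0],3],
  ],
)

```text
t: 6.3
eef_pos: [651.9, 143.4, 121.7]
tcp_rot: [-1.571, -0.005, -0.283]
ft_force: [0.5, -0.4, -0.4]
opening: 0.413
```

```bash
python3 -c "
from h import *
go(653.3,142,88)"
```

```text
t 6.3 pos [651.9 143.4 121.7] rot [-90.   -0.3 -16.2] F [ 0.5 -0.4 -0.4] open mm 39.3
to (653.3, 142, 88) shift cm [ 0.16  3.37 -0.1 ]
```

Emit:
apply_moves(
  increments=[
    [[0.1,1.2,-0.1],[0,0,0],3],
    [[0,1.2,0],[0,0,0],3],
    [[0,0.9,0],[0,0,0],3],
    [[0,0,0],[0,0,0],3],
    [[0,0,0],[0,0,0],3],
  ],
)

```text
t: 6.92
eef_pos: [652.9, 141.9, 86.1]
tcp_rot: [-1.571, -0.005, -0.283]
ft_force: [0.5, 0.6, 0.1]
opening: 0.416
```

Emit:
apply_moves(
  increments=[
    [[0,0,0],[0,0,0],9.5],
    [[0,0,0],[0,0,0],9.5],
    [[0,0,0],[0,0,0],9.5],
    [[0,0,0],[0,0,0],9.5],
    [[0,0,0],[0,0,0],9.5],
  ],
)

```text
t: 7.55
eef_pos: [653.5, 142.0, 87.4]
tcp_rot: [-1.571, -0.007, -0.283]
ft_force: [-0.6, 0.2, 0.5]
opening: 0.884
```

Emit:
apply_moves(
  increments=[
    [[0,-3,0],[0,0,0],9.5],
    [[0,-3,0],[0,0,0],9.5],
    [[0,0,0],[0,0,0],9.5],
    [[0,0,0],[0,0,0],9.5],
    [[0,0,0],[0,0,0],9.5],
  ],
)

```text
t: 8.18
eef_pos: [652.1, 142.0, 146.5]
tcp_rot: [-1.572, -0.004, -0.283]
ft_force: [0.2, 0.1, 0.1]
opening: 1.001
```

```bash
python3 -c "
from h import *
go(435.2,133.2,140)"
```

```text
t 8.18 pos [652.1 142.  146.5] rot [-90.1  -0.2 -16.2] F [0.2 0.1 0.1] open mm 95.1
to (435.2, 133.2, 140) shift cm [-20.59   0.57  -6.91]
```

Emit:
apply_moves(
  increments=[
    [[-4.5,0.1,-1.5],[0,0,0],9.5],
    [[-4.5,0.1,-1.5],[0,0,0],9.5],
    [[-4.5,0.1,-1.5],[0,0,0],9.5],
    [[-4.5,0.1,-1.5],[0,0,0],9.5],
    [[-3,0.1,-1],[0,0,0],9.5],
  ],
)

```text
t: 8.8
eef_pos: [423.9, 132.6, 135.9]
tcp_rot: [-1.574, 0.001, -0.284]
ft_force: [0.2, -0.2, -0.2]
opening: 0.999
```

Emit:
apply_moves(
  increments=[
    [[0,2,0],[0,0,0],9.5],
    [[0,2,0],[0,0,0],9.5],
    [[0,2,0],[0,0,0],9.5],
    [[0,0,0],[0,0,0],9.5],
    [[0,0,0],[0,0,0],9.5],
  ],
)

```text
t: 9.43
eef_pos: [420.4, 132.3, 73.4]
tcp_rot: [-1.576, 0.005, -0.283]
ft_force: [-0.0, 0.7, 0.5]
opening: 1.001
```

```bash
python3 -c "
from h import *
go(435.2,133.2,12)
p=read_camera('scene')
print([(r['confidence'],world(p,r['point']).round()) for r in nets.mark_of(p,'black_puck')])
cv2.imwrite('pics/s2.png',cv2.resize(p['img'][160:260,370:470,::-1],None,fx=5,fy=5,interpolation=cv2.INTER_CUBIC))"
```

```text
t 9.43 pos [420.4 132.3  73.4] rot [-90.3   0.3 -16.2] F [-0.   0.7  0.5] open mm 95.2
to (435.2, 133.2, 12) shift cm [1.43 6.13 0.53] 
[(0.52, array([654., 140.,  22.]))]
```

View pics/s2.png

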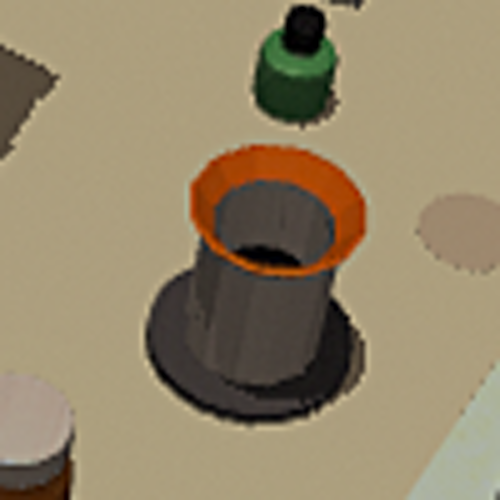

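The black puck is in the tube: it shows dark at the bottom of the bore at about (260,258) in the crop, and the network puts it at z≈22. Next is the blue puck.

Emit:
apply_moves(
  increments=[
    [[1.4,1,0.5],[0,0,0],9.5],
    [[0,2,0],[0,0,0],9.5],
    [[0,2,0],[0,0,0],9.5],
    [[0,1,0],[0,0,0],9.5],
    [[0,0,0],[0,0,0],9.5],
  ],
)

```text
t: 10.15
eef_pos: [440.6, 133.4, 12.0]
tcp_rot: [-1.573, -0.001, -0.284]
ft_force: [-0.2, -0.0, 0.5]
opening: 1.003
```

```bash
python3 -c "
from h import *
go(435.2,133.2,12)"
```

```text
t 10.15 pos [440.6 133.4  12. ] rot [-90.1  -0.1 -16.3] F [-0.2 -0.   0.5] open mm 95.4
to (435.2, 133.2, 12) shift cm [-0.51 -0.   -0.17]
```

Emit:
apply_moves(
  increments=[
    [[-0.5,0,-0.1],[0,0,0],9.5],
    [[0,0,0],[0,0,0],3],
    [[0,0,0],[0,0,0],3],
    [[0,0,0],[0,0,0],3],
    [[0,0,0],[0,0,0],3],
  ],
)

```text
t: 10.78
eef_pos: [436.1, 134.1, 13.6]
tcp_rot: [-1.572, -0.004, -0.284]
ft_force: [-0.1, 0.7, 0.1]
opening: 0.636
```

Emit:
apply_moves(
  increments=[
    [[0,0,0],[0,0,0],3],
    [[0,0,0],[0,0,0],3],
    [[0,0,0],[0,0,0],3],
    [[0,0,0],[0,0,0],3],
    [[0,0,0],[0,0,0],3],
  ],
)

```text
t: 11.4
eef_pos: [436.2, 134.1, 13.6]
tcp_rot: [-1.572, -0.004, -0.284]
ft_force: [-0.1, -0.3, 1.3]
opening: 0.416
```

Emit:
apply_moves(
  increments=[
    [[0,-2,0],[0,0,0],3],
    [[0,-4,0],[0,0,0],3],
    [[0,-4,0],[0,0,0],3],
    [[0,-4,0],[0,0,0],3],
    [[0,0,0],[0,0,0],3],
  ],
)

```text
t: 12.02
eef_pos: [435.2, 134.3, 157.0]
tcp_rot: [-1.573, -0.002, -0.284]
ft_force: [0.8, -0.1, -2.2]
opening: 0.412
```

```bash
python3 -c "
from h import *
go(653.3,142,150)"
```

```text
t 12.03 pos [435.2 134.3 157. ] rot [-90.1  -0.1 -16.3] F [ 0.8 -0.1 -2.2] open mm 39.2
to (653.3, 142, 150) shift cm [20.72  0.73  6.85]
```

Emit:
apply_moves(
  increments=[
    [[4,0,1.3],[0,0,0],3],
    [[4,0,1.3],[0,0,0],3],
    [[4,0,1.3],[0,0,0],3],
    [[4,0,1.3],[0,0,0],3],
    [[4,0,1.3],[0,0,0],3],
  ],
)

```text
t: 12.65
eef_pos: [647.3, 140.7, 150.7]
tcp_rot: [-1.576, 0.005, -0.283]
ft_force: [0.2, -0.2, -0.1]
opening: 0.41
```

Emit:
apply_moves(
  increments=[
    [[0,0,0],[0,0,0],3],
    [[0,0,0],[0,0,0],3],
    [[0,0,0],[0,0,0],3],
    [[0,0,0],[0,0,0],3],
    [[0,0,0],[0,0,0],3],
  ],
)

```text
t: 13.28
eef_pos: [645.8, 140.5, 146.1]
tcp_rot: [-1.578, 0.011, -0.283]
ft_force: [-0.3, 0.4, -0.6]
opening: 0.414
```

```bash
python3 -c "
from h import *
go(653.3,142,88)"
```

```text
t 13.28 pos [645.8 140.5 146.1] rot [-90.4   0.6 -16.2] F [-0.3  0.4 -0.6] open mm 39.4
to (653.3, 142, 88) shift cm [0.74 5.8  0.4 ]
```

Emit:
apply_moves(
  increments=[
    [[0.7,1,0.3],[0.4,0,0],3],
    [[0,1.7,0],[0,0,0],3],
    [[0,1.7,0],[0,0,0],3],
    [[0,0,0],[0,0,0],3],
    [[0,0,0],[0,0,0],3],
  ],
)

```text
t: 13.9
eef_pos: [652.9, 141.5, 97.9]
tcp_rot: [-1.571, 0.012, -0.283]
ft_force: [0.2, -0.0, 0.4]
opening: 0.413
```

```bash
python3 -c "
from h import *
go(653.3,142,88)"
```

```text
t 13.9 pos [652.9 141.5  97.9] rot [-90.    0.7 -16.2] F [ 0.2 -0.   0.4] open mm 39.3
to (653.3, 142, 88) shift cm [0.04 0.99 0.06]
```

Emit:
apply_moves(
  increments=[
    [[0,1,0],[0,0,0],3],
    [[0,0,0],[0,0,0],3],
    [[0,0,0],[0,0,0],9.5],
    [[0,0,0],[0,0,0],9.5],
    [[0,0,0],[0,0,0],9.5],
  ],
)

```text
t: 14.52
eef_pos: [653.3, 141.6, 88.6]
tcp_rot: [-1.57, 0.01, -0.283]
ft_force: [0.0, 0.1, -0.3]
opening: 0.675
```

Emit:
apply_moves(
  increments=[
    [[0,0,0],[0,0,0],9.5],
    [[0,0,0],[0,0,0],9.5],
    [[0,-3,0],[0,0,0],9.5],
    [[0,-4,0],[0,0,0],9.5],
    [[0,-2,0],[0,10,0],9.5],
  ],
)

```text
t: 15.15
eef_pos: [653.5, 141.2, 179.4]
tcp_rot: [-1.574, 0.013, -0.461]
ft_force: [-0.1, 0.3, -0.5]
opening: 0.999
```

Emit:
apply_moves(
  increments=[
    [[0,0,0],[0,10,0],9.5],
    [[0,0,0],[0,10,0],9.5],
    [[0,0,0],[0,10,0],9.5],
    [[0,0,0],[0,10,0],9.5],
    [[0,0,0],[0,10,0],9.5],
  ],
)

```text
t: 15.78
eef_pos: [654.1, 141.3, 182.2]
tcp_rot: [-1.579, 0.005, -1.363]
ft_force: [1.3, -0.6, -0.8]
opening: 1.0
```

```bash
python3 -c "
from h import *
go(390.6,-244,140,-122.3)"
```

```text
t 15.78 pos [654.1 141.3 182.2] rot [-90.5   0.3 -78.1] F [ 1.3 -0.6 -0.8] open mm 95.1
to (390.6, -244, 140) shift cm [ 32.28   4.32 -33.7 ] turn y 44.2
```

Emit:
apply_moves(
  increments=[
    [[3.6,0.4,-3.8],[0,0,0],9.5],
    [[3.6,0.4,-3.8],[0,0,0],9.5],
    [[3.6,0.4,-3.8],[0,0,0],9.5],
    [[3.6,0.4,-3.8],[0,0,0],9.5],
    [[3.6,0.4,-3.8],[0,0,0],9.5],
  ],
)

```text
t: 16.4
eef_pos: [501.9, -76.9, 162.0]
tcp_rot: [-1.576, 0.004, -1.362]
ft_force: [0.1, -0.6, -1.0]
opening: 1.0
```

Emit:
apply_moves(
  increments=[
    [[3.6,0.4,-3.8],[0,0,0],9.5],
    [[3.6,0.4,-3.8],[0,0,0],9.5],
    [[3.6,0.4,-3.8],[0,0,0],9.5],
    [[2,0.4,-1.8],[0,0,0],9.5],
    [[0,0,0],[0,10,0],9.5],
  ],
)

```text
t: 17.02
eef_pos: [394.0, -236.6, 146.7]
tcp_rot: [-1.575, 0.001, -1.543]
ft_force: [-0.1, 0.8, -0.2]
opening: 0.998
```

Emit:
apply_moves(
  increments=[
    [[0,0,0],[0,10,0],9.5],
    [[0,0,0],[0,10,0],9.5],
    [[0,0,0],[0,10,0],9.5],
    [[0,0,0],[0,4,0],9.5],
    [[0,0,0],[0,0,0],6],
  ],
)

```text
t: 17.65
eef_pos: [393.7, -237.6, 147.4]
tcp_rot: [-1.573, -0.001, -2.159]
ft_force: [-0.0, -0.4, -0.2]
opening: 0.944
```

```bash
python3 - <<'E'
from h import *
go(390.6,-244,60,-122.3)
p=read_camera('scene')
for n in('blue_puck','black_puck','jar'): print(n,[(r['confidence'],world(p,r['point']).round()) for r in nets.mark_of(p,n)])
a=cv2.resize(p['img'][160:260,370:470,::-1],None,fx=4,fy=4,interpolation=cv2.INTER_CUBIC)
q=read_camera('top')
b=cv2.resize(q['img'][150:230,235:315,::-1],(400,400),interpolation=cv2.INTER_CUBIC)
cv2.imwrite('pics/s3.png',np.hstack([a,b]))
E
```

```text
t 17.65 pos [ 393.7 -237.6  147.4] rot [-9.010e+01 -1.000e-01 -1.237e+02] F [-0.  -0.4 -0.2] open mm 89.7
to (390.6, -244, 60) shift cm [0.69 8.74 0.12] turn y -1.4
blue_puck [(0.68, array([653., 137.,  53.])), (0.58, array([477.,   4.,  11.]))]
black_puck []
jar [(0.63, array([619.,  -1.,   0.]))]
```

View pics/s3.png

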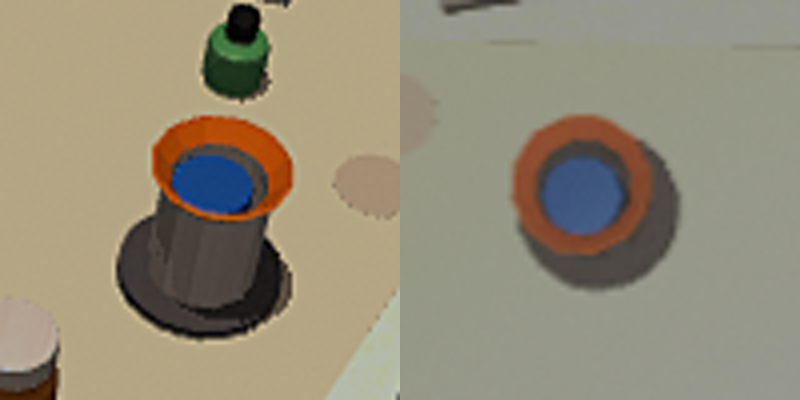

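Blue sits level on black in the tube: it fills the bore at (212,183) in the left crop, and the network gives a centre z≈53 as it should be. Now the black stick.

Emit:
apply_moves(
  increments=[
    [[0.7,2,0.1],[0,-1.4,0],6],
    [[0,3,0],[0,0,0],6],
    [[0,3,0],[0,0,0],6],
    [[0,0,0],[0,0,0],6],
    [[0,0,0],[0,0,0],6],
  ],
)

```text
t: 18.52
eef_pos: [391.2, -244.7, 66.7]
tcp_rot: [-1.571, -0.002, -2.13]
ft_force: [0.0, 0.4, 0.6]
opening: 0.629
```

```bash
python3 - <<'E'
from h import *
go(390.6,-244,4,-122.3)
E
```

```text
t 18.52 pos [ 391.2 -244.7   66.7] rot [-9.00e+01 -1.00e-01 -1.22e+02] F [0.  0.4 0.6] open mm 59.8
to (390.6, -244, 4) shift cm [-0.04  6.27 -0.09] turn y 0.3
```

Emit:
apply_moves(
  increments=[
    [[0,2,0],[0,0,0],6],
    [[0,2,0],[0,0,0],6],
    [[0,1.2,0],[0,0,0],6],
    [[0,0.8,0],[0,0,0],6],
    [[0,0,0],[0,0,0],6],
  ],
)

```text
t: 19.15
eef_pos: [393.6, -246.7, 9.8]
tcp_rot: [-1.563, -0.003, -2.129]
ft_force: [-0.5, 0.2, -0.6]
opening: 0.631
```

```bash
python3 - <<'E'
from h import *
go(390.6,-244,4,-122.3)
E
```

```text
t 19.15 pos [ 393.6 -246.7    9.8] rot [ -89.5   -0.2 -122. ] F [-0.5  0.2 -0.6] open mm 60.0
to (390.6, -244, 4) shift cm [-0.07  0.58 -0.4 ] turn y 0.3
```

Emit:
apply_moves(
  increments=[
    [[0,0.5,-0.4],[-0.5,0,0],6],
    [[0,0,0],[0,0,0],6],
    [[0,0,0],[0,0,0],1],
    [[0,0,0],[0,0,0],1],
    [[0,0,0],[0,0,0],1],
  ],
)

```text
t: 19.77
eef_pos: [390.5, -244.8, 5.6]
tcp_rot: [-1.57, -0.003, -2.129]
ft_force: [-0.2, -0.5, -0.0]
opening: 0.375
```

Emit:
apply_moves(
  increments=[
    [[0,0,0],[0,0,0],1],
    [[0,0,0],[0,0,0],1],
    [[0,0,0],[0,0,0],1],
    [[0,0,0],[0,0,0],1],
    [[0,0,0],[0,0,0],1],
  ],
)

```text
t: 20.4
eef_pos: [390.5, -244.8, 5.7]
tcp_rot: [-1.57, -0.003, -2.129]
ft_force: [0.3, 1.3, 0.2]
opening: 0.19
```

Emit:
apply_moves(
  increments=[
    [[0,-1,0],[0,0,0],1],
    [[0,-3,0],[0,0,0],1],
    [[0,-3,0],[0,0,0],1],
    [[0,-3,0],[0,0,0],1],
    [[0,-3,0],[0,0,0],1],
  ],
)

```text
t: 21.02
eef_pos: [389.7, -243.7, 140.2]
tcp_rot: [-1.574, -0.002, -2.129]
ft_force: [0.1, 0.6, -1.1]
opening: 0.186
```

```bash
python3 - <<'E'
from h import *
go(534,391,130,-74)
E
```

```text
t 21.02 pos [ 389.7 -243.7  140.2] rot [-9.02e+01 -1.00e-01 -1.22e+02] F [ 0.1  0.6 -1.1] open mm 17.7
to (534, 391, 130) shift cm [-61.48   0.94 -21.36] turn y -48.0
```

Emit:
apply_moves(
  increments=[
    [[-4.8,0,-1.6],[0,0,0],1],
    [[-4.8,0,-1.6],[0,0,0],1],
    [[-4.8,0,-1.6],[0,0,0],1],
    [[-4.8,0,-1.6],[0,0,0],1],
    [[-4.8,0,-1.6],[0,0,0],1],
  ],
)

```text
t: 21.65
eef_pos: [451.3, 5.8, 145.4]
tcp_rot: [-1.564, -0.002, -2.136]
ft_force: [0.2, -1.1, -0.5]
opening: 0.189
```

Emit:
apply_moves(
  increments=[
    [[-4.8,0,-1.7],[0,0,0],1],
    [[-4.8,0,-1.7],[0,0,0],1],
    [[-4.8,0,-1.7],[0,0,0],1],
    [[-4.8,0,-1.7],[0,0,0],1],
    [[-4.8,0,-1.7],[0,0,0],1],
  ],
)

```text
t: 22.28
eef_pos: [508.1, 263.0, 148.4]
tcp_rot: [-1.562, 0.0, -2.135]
ft_force: [0.6, 0.1, -0.7]
opening: 0.189
```

```bash
python3 - <<'E'
from h import *
go(534,391,130,-74)
E
```

```text
t 22.27 pos [508.1 263.  148.4] rot [ -89.5    0.  -122.3] F [ 0.6  0.1 -0.7] open mm 18.0
to (534, 391, 130) shift cm [-12.2    1.8   -4.67] turn y -48.3
```

Emit:
apply_moves(
  increments=[
    [[-3.7,0.3,-1.4],[0,0,0],1],
    [[-3.7,0.3,-1.4],[0,0,0],1],
    [[-3.7,0.3,-1.4],[0,0,0],1],
    [[0,0,0],[0,-8,0],1],
    [[0,0,0],[0,-10,0],1],
  ],
)

```text
t: 22.9
eef_pos: [530.7, 386.9, 141.6]
tcp_rot: [-1.562, -0.002, -1.808]
ft_force: [-0.1, -0.3, -0.4]
opening: 0.187
```

Emit:
apply_moves(
  increments=[
    [[0,0,0],[0,-10,0],1],
    [[0,0,0],[0,-10,0],1],
    [[0,0,0],[0,-9,0],1],
    [[0,0,0],[0,0,0],1],
    [[0,0,0],[0,0,0],1],
  ],
)

```text
t: 23.52
eef_pos: [529.6, 386.7, 144.4]
tcp_rot: [-1.564, -0.006, -1.288]
ft_force: [-0.7, 0.3, 0.4]
opening: 0.184
```

```bash
python3 - <<'E'
from h import *
go(534,391,50,-74)
E
```

```text
t 23.52 pos [529.6 386.7 144.4] rot [-89.6  -0.4 -73.8] F [-0.7  0.3  0.4] open mm 17.5
to (534, 391, 50) shift cm [-0.34  9.45  0.49] turn y 0.2
```

Emit:
apply_moves(
  increments=[
    [[-0.3,2.5,0.5],[-0.4,0,0],1],
    [[0,3,0],[0,0,0],1],
    [[0,3,0],[0,0,0],1],
    [[0,1.5,0],[0,0,0],1],
    [[0,0,0],[0,0,0],1],
  ],
)

```text
t: 24.15
eef_pos: [533.6, 390.6, 36.9]
tcp_rot: [-1.575, -0.007, -1.296]
ft_force: [0.4, 0.6, -0.4]
opening: 0.189
```

```bash
python3 - <<'E'
from h import *
go(534,391,10,-74)
E
```

```text
t 24.15 pos [533.6 390.6  36.9] rot [-90.2  -0.4 -74.3] F [ 0.4  0.6 -0.4] open mm 18.0
to (534, 391, 10) shift cm [-0.05  2.69  0.06] turn y -0.3
```

Emit:
apply_moves(
  increments=[
    [[0,1.2,0],[0,0,0],1],
    [[0,0.8,0],[0,0,0],1],
    [[0,0.3,0],[0,0,0],1],
    [[0,0,0],[0,0,0],1],
    [[0,0,0],[0,0,0],1],
  ],
)

```text
t: 24.78
eef_pos: [534.7, 391.2, 14.6]
tcp_rot: [-1.572, -0.006, -1.297]
ft_force: [0.2, 0.1, -0.5]
opening: 0.182
```

Emit:
apply_moves(
  increments=[
    [[0,0.2,0],[0,0,0],1],
    [[0,0.2,0],[0,0,0],1],
    [[0,0.1,0],[0,0,0],1],
    [[0,0,0],[0,0,0],1],
    [[0,0,0],[0,0,0],1],
  ],
)

```text
t: 25.4
eef_pos: [534.9, 391.3, 9.8]
tcp_rot: [-1.571, -0.006, -1.297]
ft_force: [-0.3, 0.4, -1.1]
opening: 0.189
```

Emit:
apply_moves(
  increments=[
    [[0,0.05,0],[0,0,0],1],
    [[0,0.05,0],[0,0,0],1],
    [[0,0,0],[0,0,0],1],
    [[0,0,0],[0,0,0],1],
    [[0,0,0],[0,0,0],1],
  ],
)

```text
t: 26.02
eef_pos: [535.0, 391.3, 9.8]
tcp_rot: [-1.57, -0.006, -1.297]
ft_force: [-0.9, -1.2, 1.8]
opening: 0.182
```

Emit:
apply_moves(
  increments=[
    [[0,0,0],[0,0,0],2.4],
    [[0,0,0],[0,0,0],3.5],
    [[0,0,0],[0,0,0],3.5],
    [[0,0,0],[0,0,0],3.5],
    [[0,0,0],[0,0,0],3.5],
  ],
)

```text
t: 26.65
eef_pos: [535.0, 391.3, 9.6]
tcp_rot: [-1.57, -0.006, -1.297]
ft_force: [-0.1, 0.6, -0.4]
opening: 0.369
```

Emit:
apply_moves(
  increments=[
    [[0,-1,0],[0,0,0],3.5],
    [[0,-2,0],[0,0,0],3.5],
    [[0,-3,0],[0,0,0],3.5],
    [[0,-4,0],[0,0,0],5],
    [[0,-3,0],[0,0,0],6],
  ],
)

```text
t: 27.28
eef_pos: [534.3, 391.7, 146.7]
tcp_rot: [-1.571, -0.006, -1.297]
ft_force: [0.5, -0.4, -0.3]
opening: 0.522
```

```bash
python3 - <<'E'
from h import *
go(483.3,7.4,130,-70)
E
```

```text
t 27.27 pos [534.3 391.7 146.7] rot [-90.   -0.3 -74.3] F [ 0.5 -0.4 -0.3] open mm 49.6
to (483.3, 7.4, 130) shift cm [ 35.62   1.87 -15.3 ] turn y -4.3
```

Emit:
apply_moves(
  increments=[
    [[4.7,0.2,-2],[0,0,0],6],
    [[4.7,0.2,-2],[0,0,0],6],
    [[4.7,0.2,-2],[0,0,0],6],
    [[4.7,0.2,-2],[0,0,0],6],
    [[4.7,0.2,-2],[0,0,0],6],
  ],
)

```text
t: 27.9
eef_pos: [502.7, 135.3, 147.8]
tcp_rot: [-1.555, -0.004, -1.292]
ft_force: [0.2, 0.1, 0.1]
opening: 0.631
```

Emit:
apply_moves(
  increments=[
    [[4.5,0.2,-2],[0,0,0],6],
    [[4.5,0.2,-2],[0,0,0],6],
    [[0,0.2,0],[0,-4.3,0],6],
    [[0,0,0],[0,0,0],6],
    [[0,0,0],[0,0,0],6],
  ],
)

```text
t: 28.52
eef_pos: [489.2, 31.8, 148.1]
tcp_rot: [-1.548, -0.009, -1.222]
ft_force: [-0.4, -0.2, 0.6]
opening: 0.633
```

```bash
python3 - <<'E'
from h import *
go(483.3,7.4,60,-70)
p=read_camera('scene')
for n in('black_stick',): print(n,[(r['confidence'],world(p,r['point']).round()) for r in nets.mark_of(p,n)])
a=cv2.resize(p['img'][90:190,380:480,::-1],(500,500),interpolation=cv2.INTER_CUBIC)
cv2.imwrite('pics/s4.png',a)
E
```

```text
t 28.52 pos [489.2  31.8 148.1] rot [-88.7  -0.5 -70. ] F [-0.4 -0.2  0.6] open mm 60.2
to (483.3, 7.4, 60) shift cm [ 2.01  8.79 -1.59] turn y 0.0
black_stick [(0.68, array([537., 386.,  16.]))]
```

View pics/s4.png

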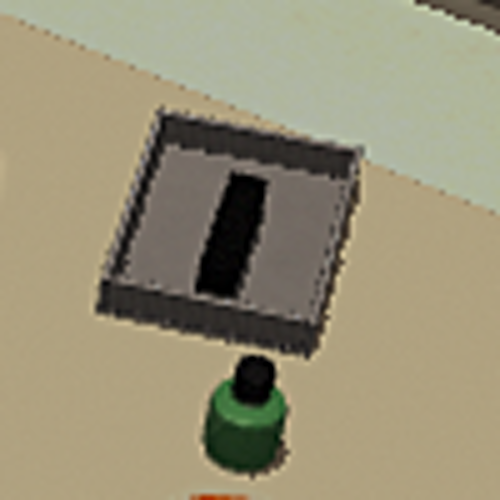

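The black stick lies flat in the middle of the grey tray, at (232,235) in the crop. Next is the red stick.

Emit:
apply_moves(
  increments=[
    [[2,2,-1.6],[-1.3,0,0],6],
    [[0,3,0],[0,0,0],6],
    [[0,3,0],[0,0,0],6],
    [[0,0.5,0],[0,0,0],6],
    [[0,0,0],[0,0,0],6],
  ],
)

```text
t: 29.25
eef_pos: [482.9, 8.8, 62.0]
tcp_rot: [-1.569, -0.01, -1.219]
ft_force: [0.7, 0.4, 0.4]
opening: 0.632
```

```bash
python3 - <<'E'
from h import *
go(483.3,7.4,5,-70)
E
```

```text
t 29.25 pos [482.9   8.8  62. ] rot [-89.9  -0.6 -69.8] F [0.7 0.4 0.4] open mm 60.1
to (483.3, 7.4, 5) shift cm [ 0.09  5.7  -0.02] turn y 0.2
```

Emit:
apply_moves(
  increments=[
    [[0.1,1.5,0],[0,0,0],6],
    [[0,1.5,0],[0,0,0],6],
    [[0,1.2,0],[0,0,0],6],
    [[0,1,0],[0,0,0],6],
    [[0,0,0],[0,0,0],6],
  ],
)

```text
t: 29.88
eef_pos: [485.1, 7.6, 9.1]
tcp_rot: [-1.565, -0.012, -1.218]
ft_force: [0.3, 0.7, -0.9]
opening: 0.634
```

```bash
python3 - <<'E'
from h import *
go(483.3,7.4,5,-70)
E
```

```text
t 29.88 pos [485.1   7.6   9.1] rot [-89.7  -0.7 -69.8] F [ 0.3  0.7 -0.9] open mm 60.3
to (483.3, 7.4, 5) shift cm [-0.05  0.41 -0.18] turn y 0.2
```

Emit:
apply_moves(
  increments=[
    [[0,0.4,-0.2],[-0.3,0,0.7],6],
    [[0,0,0],[0,0,0],6],
    [[0,0,0],[0,0,0],1],
    [[0,0,0],[0,0,0],1],
    [[0,0,0],[0,0,0],1],
  ],
)

```text
t: 30.5
eef_pos: [483.7, 6.7, 5.7]
tcp_rot: [-1.569, 0.0, -1.218]
ft_force: [-0.4, -0.8, 0.6]
opening: 0.376
```

Emit:
apply_moves(
  increments=[
    [[0,0,0],[0,0,0],1],
    [[0,0,0],[0,0,0],1],
    [[0,0,0],[0,0,0],1],
    [[0,0,0],[0,0,0],1],
    [[0,0,0],[0,0,0],1],
  ],
)

```text
t: 31.12
eef_pos: [483.7, 6.8, 5.8]
tcp_rot: [-1.569, 0.0, -1.218]
ft_force: [-0.5, -0.2, 0.6]
opening: 0.183
```

Emit:
apply_moves(
  increments=[
    [[0,-1,0],[0,0,0],1],
    [[0,-3,0],[0,0,0],1],
    [[0,-3,0],[0,0,0],1],
    [[0,-3,0],[0,0,0],1],
    [[0,-3,0],[0,0,0],1],
  ],
)

```text
t: 31.75
eef_pos: [482.3, 6.7, 140.3]
tcp_rot: [-1.572, 0.002, -1.218]
ft_force: [0.3, 0.6, 0.4]
opening: 0.186
```

```bash
python3 - <<'E'
from h import *
go(597.7,-154,130,-104.6)
E
```

```text
t 31.75 pos [482.3   6.7 140.3] rot [-90.1   0.1 -69.8] F [0.3 0.6 0.4] open mm 17.7
to (597.7, -154, 130) shift cm [19.07  0.99  5.28] turn y 34.8
```

Emit:
apply_moves(
  increments=[
    [[3.7,0.1,1],[0,0,0],1],
    [[3.7,0.1,1],[0,0,0],1],
    [[3.7,0.1,1],[0,0,0],1],
    [[3.7,0.1,1],[0,0,0],1],
    [[3.7,0.1,1],[0,0,0],1],
  ],
)

```text
t: 32.38
eef_pos: [595.8, -152.1, 142.5]
tcp_rot: [-1.566, -0.002, -1.215]
ft_force: [-0.3, 0.2, -0.7]
opening: 0.187
```

Emit:
apply_moves(
  increments=[
    [[0,0,0],[0,9,0],1],
    [[0,0,0],[0,9,0],1],
    [[0,0,0],[0,9,0],1],
    [[0,0,0],[0,8,0],1],
    [[0,0,0],[0,0,0],1],
  ],
)

```text
t: 33.0
eef_pos: [595.8, -154.6, 145.0]
tcp_rot: [-1.565, 0.001, -1.846]
ft_force: [-1.1, -0.1, -0.8]
opening: 0.187
```

```bash
python3 - <<'E'
from h import *
go(597.7,-154,40,-104.6)
E
```

```text
t 33.0 pos [ 595.8 -154.6  145. ] rot [-8.970e+01  1.000e-01 -1.058e+02] F [-1.1 -0.1 -0.8] open mm 17.8
to (597.7, -154, 40) shift cm [-0.09 10.5   0.11] turn y -1.2
```

Emit:
apply_moves(
  increments=[
    [[-0.1,2.5,0.1],[-0.3,-1.2,0],1],
    [[0,3,0],[0,0,0],1],
    [[0,3,0],[0,0,0],1],
    [[0,1.5,0],[0,0,0],1],
    [[0,0,0],[0,0,0],1],
  ],
)

```text
t: 33.62
eef_pos: [598.0, -153.9, 45.3]
tcp_rot: [-1.568, 0.001, -1.808]
ft_force: [-0.1, 0.2, -0.1]
opening: 0.19
```

```bash
python3 - <<'E'
from h import *
go(597.7,-154,14,-104.6)
E
```

```text
t 33.62 pos [ 598.  -153.9   45.3] rot [ -89.8    0.  -103.6] F [-0.1  0.2 -0.1] open mm 18.1
to (597.7, -154, 14) shift cm [ 0.01  3.13 -0.04] turn y 1.0
```

Emit:
apply_moves(
  increments=[
    [[0,1.2,0],[0,1,0],1],
    [[0,1,0],[0,0,0],1],
    [[0,0.7,0],[0,0,0],1],
    [[0,0.2,0],[0,0,0],1],
    [[0,0,0],[0,0,0],1],
  ],
)

```text
t: 34.25
eef_pos: [599.2, -154.3, 14.5]
tcp_rot: [-1.564, 0.001, -1.826]
ft_force: [-1.8, 0.0, -0.0]
opening: 0.184
```

Emit:
apply_moves(
  increments=[
    [[0,0.2,0],[-0.3,0,0],1],
    [[0,0.2,0],[0,0,0],1],
    [[0,0.1,0],[0,0,0],1],
    [[0,0,0],[0,0,0],1],
    [[0,0,0],[0,0,0],1],
  ],
)

```text
t: 34.88
eef_pos: [599.6, -154.5, 9.9]
tcp_rot: [-1.569, 0.0, -1.826]
ft_force: [0.6, -0.0, 0.3]
opening: 0.184
```

Emit:
apply_moves(
  increments=[
    [[0,0.05,0],[0,0,0],1],
    [[0,0,0],[0,0,0],1],
    [[0,0,0],[0,0,0],2.4],
    [[0,0,0],[0,0,0],3.5],
    [[0,0,0],[0,0,0],3.5],
  ],
)

```text
t: 35.5
eef_pos: [599.7, -154.5, 9.8]
tcp_rot: [-1.568, 0.0, -1.826]
ft_force: [-0.9, -0.5, -0.4]
opening: 0.359
```

Emit:
apply_moves(
  increments=[
    [[0,0,0],[0,0,0],3.5],
    [[0,0,0],[0,0,0],3.5],
    [[0,-1,0],[0,0,0],3.5],
    [[0,-2,0],[0,0,0],3.5],
    [[0,-4,0],[0,0,0],6],
  ],
)

```text
t: 36.12
eef_pos: [598.3, -154.1, 80.0]
tcp_rot: [-1.573, 0.001, -1.826]
ft_force: [0.3, 0.2, 0.5]
opening: 0.426
```

Emit:
apply_moves(
  increments=[
    [[0,-3,0],[0,-8,0],8],
    [[0,0,0],[0,-9,0],8],
    [[0,0,0],[0,-9,0],8],
    [[0,0,0],[0,-9,0],8],
    [[0,0,0],[0,0,0],8],
  ],
)

```text
t: 36.75
eef_pos: [599.9, -154.6, 118.5]
tcp_rot: [-1.566, -0.004, -1.197]
ft_force: [-0.6, -0.6, -0.8]
opening: 0.836
```

```bash
python3 - <<'E'
from h import *
go(440.4,-123.5,90,-70)
E
```

```text
t 36.75 pos [ 599.9 -154.6  118.5] rot [-89.7  -0.2 -68.6] F [-0.6 -0.6 -0.8] open mm 79.5
to (440.4, -123.5, 90) shift cm [ -8.73   2.75 -13.73] turn y 1.4
```

Emit:
apply_moves(
  increments=[
    [[-2.2,0.5,-3.4],[0,1.4,0],8],
    [[-2.2,0.5,-3.4],[0,0,0],8],
    [[-2.2,0.5,-3.4],[0,0,0],8],
    [[-1.9,0.5,-3.1],[0,0,0],8],
    [[0,0,0],[0,0,0],8],
  ],
)

```text
t: 37.38
eef_pos: [441.8, -119.1, 98.3]
tcp_rot: [-1.564, -0.005, -1.243]
ft_force: [-0.8, 0.2, 0.6]
opening: 0.841
```

```bash
python3 - <<'E'
from h import *
go(440.4,-123.5,4,-70)
p=read_camera('scene')
for n in('red_stick','sharpener'): print(n,[(r['confidence'],world(p,r['point']).round()) for r in nets.mark_of(p,n)])
a=cv2.resize(p['img'][220:370,200:375,::-1],None,fx=4,fy=4,interpolation=cv2.INTER_CUBIC)
cv2.imwrite('pics/s5.png',a)
E
```

```text
t 37.38 pos [ 441.8 -119.1   98.3] rot [-89.6  -0.3 -71.2] F [-0.8  0.2  0.6] open mm 80.0
to (440.4, -123.5, 4) shift cm [ 0.33  9.43 -0.34] turn y -1.2
red_stick [(0.6, array([ 599., -158.,   16.])), (0.6, array([649., 137.,   1.])), (0.22, array([618.,   1.,   4.]))]
sharpener [(0.61, array([654., 144.,  52.])), (0.56, array([ 437., -118.,    2.]))]
```

View pics/s5.png

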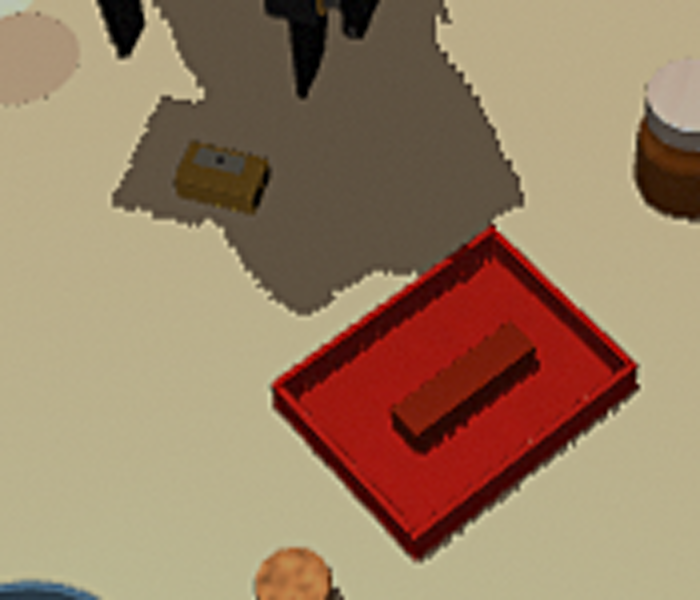

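The red-brown stick lies flat in the red tray, at (465,385) in the crop. The sharpener is at (222,178), lying along the jaw direction as planned.

Emit:
apply_moves(
  increments=[
    [[0.3,2,-0.3],[-0.4,-1,0.3],8],
    [[0,2.5,0],[0,0,0],8],
    [[0,2.3,0],[0,0,0],8],
    [[0,1,0],[0,0,0],8],
    [[0,0,0],[0,0,0],8],
  ],
)

```text
t: 38.15
eef_pos: [449.6, -126.3, 19.0]
tcp_rot: [-1.564, -0.006, -1.228]
ft_force: [0.5, 0.4, -0.1]
opening: 0.841
```

```bash
python3 - <<'E'
from h import *
go(440.4,-123.5,4,-70)
E
```

```text
t 38.15 pos [ 449.6 -126.3   19. ] rot [-89.6  -0.4 -70.3] F [ 0.5  0.4 -0.1] open mm 80.0
to (440.4, -123.5, 4) shift cm [-0.58  1.49 -0.78] turn y -0.3
```

Emit:
apply_moves(
  increments=[
    [[-0.6,0,-0.8],[-0.4,0,0.3],8],
    [[0,0.7,0],[0,0,0],8],
    [[0,0.6,0],[0,0,0],8],
    [[0,0,0],[0,0,0],8],
    [[0,0,0],[0,0,0],8],
  ],
)

```text
t: 38.78
eef_pos: [440.4, -123.5, 6.7]
tcp_rot: [-1.569, -0.003, -1.228]
ft_force: [0.3, 0.0, 0.3]
opening: 0.841
```

```bash
python3 - <<'E'
from h import *
go(440.4,-123.5,4,-70)
E
```

```text
t 38.77 pos [ 440.4 -123.5    6.7] rot [-89.9  -0.2 -70.4] F [0.3 0.  0.3] open mm 80.0
to (440.4, -123.5, 4) shift cm [-0.    0.27  0.  ] turn y -0.4
```

Emit:
apply_moves(
  increments=[
    [[0,0.2,0],[0,0,0],8],
    [[0,0,0],[0,0,0],3],
    [[0,0,0],[0,0,0],3],
    [[0,0,0],[0,0,0],3],
    [[0,0,0],[0,0,0],3],
  ],
)

```text
t: 39.4
eef_pos: [440.6, -123.6, 4.8]
tcp_rot: [-1.569, -0.003, -1.228]
ft_force: [-0.4, -0.5, -0.5]
opening: 0.476
```

Emit:
apply_moves(
  increments=[
    [[0,0,0],[0,0,0],3],
    [[0,0,0],[0,0,0],3],
    [[0,0,0],[0,0,0],3],
    [[0,0,0],[0,0,0],3],
    [[0,0,0],[0,0,0],3],
  ],
)

```text
t: 40.02
eef_pos: [440.5, -123.6, 4.8]
tcp_rot: [-1.569, -0.003, -1.228]
ft_force: [0.6, -0.0, -0.3]
opening: 0.415
```

Emit:
apply_moves(
  increments=[
    [[0,-1,0],[0,0,0],3],
    [[0,-3,0],[0,0,0],3],
    [[0,-3,0],[0,0,0],3],
    [[0,-3,0],[0,0,0],3],
    [[0,-3,0],[0,0,0],3],
  ],
)

```text
t: 40.65
eef_pos: [439.0, -122.8, 139.2]
tcp_rot: [-1.572, -0.0, -1.228]
ft_force: [0.4, -0.4, -0.2]
opening: 0.416
```

```bash
python3 - <<'E'
from h import *
p=read_camera('top')
# dish rim: blue pixels, circle fit at z=30
img=p["img"].astype(int); m=(img[...,2]>img[...,0]+12).astype(np.uint8); m[:,:445]=0;m[:200]=0;m[275:]=0;m[:,515:]=0
n,l,st,_=cv2.connectedComponentsWithStats(m);k=1+np.argmax(st[1:,4]);ys,xs=np.nonzero(l==k)
w=pix2w(p,np.c_[xs,ys],30)[:,:2].astype(np.float32); print(cv2.minEnclosingCircle(w),w.min(0),w.max(0))
go(545,-385,140,-70)
E
```

```text
((546.3058471679688, -384.0538024902344), 57.051082611083984) [ 490.84375 -440.80563] [ 602.80927 -328.54657]
t 40.7 pos [ 440.2 -123.2  142.4] rot [-89.9  -0.2 -70.3] F [1.5 0.2 3.7] open mm 39.7
to (545, -385, 140) shift cm [28.18  0.34  1.06] turn y -0.3
```

Dish centre is (546,-384), with radius 57 as expected for the rim.

Emit:
apply_moves(
  increments=[
    [[4.7,0.1,0.2],[0,0,0],3],
    [[4.7,0.1,0.2],[0,0,0],3],
    [[4.7,0.1,0.2],[0,0,0],3],
    [[4.7,0.1,0.2],[0,0,0],3],
    [[4.7,0.1,0.2],[0,0,0],3],
  ],
)

```text
t: 41.32
eef_pos: [530.3, -344.6, 142.4]
tcp_rot: [-1.566, -0.006, -1.224]
ft_force: [0.6, 0.7, -0.4]
opening: 0.414
```

Emit:
apply_moves(
  increments=[
    [[4,0,0.1],[0,0,0],3],
    [[0,0,0],[0,0,0],3],
    [[0,0,0],[0,0,0],3],
    [[0,0,0],[0,0,0],3],
    [[0,0,0],[0,0,0],3],
  ],
)

```text
t: 41.95
eef_pos: [544.3, -383.2, 142.4]
tcp_rot: [-1.567, -0.004, -1.225]
ft_force: [-0.6, 0.4, -1.0]
opening: 0.416
```

```bash
python3 - <<'E'
from h import *
go(546,-384,50,-70)
E
```

```text
t 41.95 pos [ 544.3 -383.2  142.4] rot [-89.8  -0.2 -70.2] F [-0.6  0.4 -1. ] open mm 39.5
to (546, -384, 50) shift cm [0.09 9.25 0.09] turn y -0.2
```

Emit:
apply_moves(
  increments=[
    [[0.1,2,0.1],[0,0,0],3],
    [[0,3,0],[0,0,0],3],
    [[0,3,0],[0,0,0],3],
    [[0,1.5,0],[0,0,0],3],
    [[0,0,0],[0,0,0],3],
  ],
)

```text
t: 42.58
eef_pos: [545.9, -382.2, 41.5]
tcp_rot: [-1.567, -0.003, -1.224]
ft_force: [-0.3, -0.2, -0.3]
opening: 0.419
```

```bash
python3 - <<'E'
from h import *
go(546,-384,12,-70)
E
```

```text
t 42.58 pos [ 545.9 -382.2   41.5] rot [-89.8  -0.2 -70.1] F [-0.3 -0.2 -0.3] open mm 39.8
to (546, -384, 12) shift cm [ 0.17  2.95 -0.07] turn y -0.1
```

Emit:
apply_moves(
  increments=[
    [[0.1,1,0],[0,0,0],3],
    [[0,1,0],[0,0,0],3],
    [[0,0.7,0],[0,0,0],3],
    [[0,0.1,0],[0,0,0],3],
    [[0,0,0],[0,0,0],3],
  ],
)

```text
t: 43.2
eef_pos: [547.4, -383.9, 13.7]
tcp_rot: [-1.566, -0.006, -1.223]
ft_force: [-0.1, 0.1, -1.3]
opening: 0.417
```

Emit:
apply_moves(
  increments=[
    [[0,0.1,0],[0,0,0],3],
    [[0,0,0],[0,0,0],3],
    [[0,0,0],[0,0,0],4.5],
    [[0,0,0],[0,0,0],5.3],
    [[0,0,0],[0,0,0],5.3],
  ],
)

```text
t: 43.82
eef_pos: [547.9, -384.4, 13.9]
tcp_rot: [-1.564, -0.008, -1.223]
ft_force: [0.2, -0.4, 0.5]
opening: 0.55
```

Emit:
apply_moves(
  increments=[
    [[0,0,0],[0,0,0],5.3],
    [[0,-1,0],[0,0,0],5.3],
    [[0,-3,0],[0,0,0],5.3],
    [[0,-4,0],[0,0,0],5.3],
    [[0,-4,0],[0,0,0],5.3],
  ],
)

```text
t: 44.45
eef_pos: [545.9, -383.0, 136.0]
tcp_rot: [-1.567, -0.003, -1.223]
ft_force: [-0.9, 0.3, 0.6]
opening: 0.558
```

Emit:
apply_moves(
  increments=[
    [[-4,-1,-3],[0,0,0],5.3],
    [[-4,-1,-3],[0,0,0],5.3],
    [[-3,0,-2],[0,0,0],5.3],
    [[0,0,0],[0,0,0],5.3],
    [[0,0,0],[0,0,0],5.3],
  ],
)

```text
t: 45.08
eef_pos: [431.8, -306.2, 162.5]
tcp_rot: [-1.561, -0.014, -1.224]
ft_force: [0.5, 0.2, 0.4]
opening: 0.557
```

```bash
python3 - <<'E'
from h import *
go(546,-384,12,-70)
p=read_camera('scene'); save(p,"end.png")
for n in NAMES[:5]+['jar']: print(n,[(round(r['confidence'],2),world(p,r['point']).round()) for r in nets.mark_of(p,n)[:2]])
E
```

```text
t 45.08 pos [ 431.8 -306.2  162.5] rot [-89.5  -0.8 -70.1] F [0.5 0.2 0.4] open mm 52.9
to (546, -384, 12) shift cm [11.   15.28  7.94] turn y -0.1
black_puck []
blue_puck [(0.82, array([648., 142.,  54.]))]
black_stick [(0.72, array([535., 387.,  17.]))]
red_stick [(0.8, array([ 602., -157.,   18.])), (0.2, array([616.,   2.,   2.]))]
sharpener [(0.62, array([ 547., -378.,   11.]))]
jar [(0.7, array([619.,   1.,   2.]))]
```

View pics/end.png

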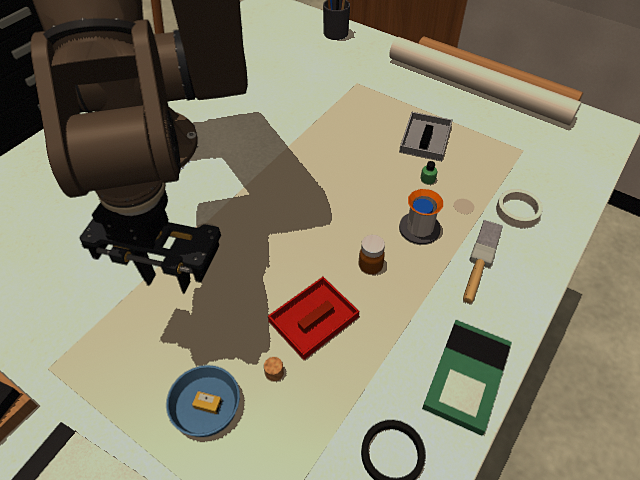

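Everything is in place: sharpener in the dish (207,402), red stick (316,316), black stick (426,136), blue puck in the tube (424,205), and the jar standing (372,254). The gripper is clear, so I hand in.

```bash
python3 -c "
from h import *
print(env.job_done())"
```

```text
the job is handed in; nothing more can be done
None
```

The tidy-up is done and handed in at about 45 s of the 131 s allowed.

- **Pucks:** I dropped the black puck into the tube first, then the blue one. The blue puck's centre measured about 54 mm high, where it should be if it rests on the black one. The black puck no longer shows in the last picture because the blue one covers it. I had seen it at the bottom of the bore before dropping the blue puck.
- **Sticks:** The black stick was lowered until it touched the floor of the grey tray before I opened the jaws. The red-brown stick was lowered to the same height in the red tray, though I felt no clear contact force there. Both lie flat in the last picture. The networks put the sticks at z of about 17 mm instead of the expected 13, which is within their error.
- **Sharpener:** It sits in the blue dish, released about 4 mm above the dish floor.
- **Jar and other objects:** The jar is standing where it started, and nothing else in the scene looks disturbed. Every force reading stayed within a few newtons.

No check failed. The networks gave a few stray low-confidence detections, which I dismissed after comparing them with the pictures.

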